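# Load a roller and thrust disc on an axle stub and hold the spread snap ring at its groove

## Task

In the assembly fixture, slide the white roller over the upright axle stub until it sits flat in the square pocket and let it go, then lay the steel disc over the axle flat on the roller and let it go. Then take the snap-ring pliers by the handles out of their stand, squeeze them fully so that the ring on their tips is spread, bring the ring above the axle and lower it level over the axle, spread all the way, until it is level with the groove, around it and not pressing on the disc. Finish while still holding it there, handles squeezed and ring spread; leave the spray can, screwdriver and bearing where they are.

Things in the scene. Friction and masses are not known exactly. Their poses are not given: they have to be found in the camera images.
- fixture: Aluminium fixture, fixed: base plate 120 x 120 x 10 mm with a square pocket (68 mm wide inside, walls 12 mm thick, rim 20 mm above the bench). From its middle an upright steel axle stub, 30 mm diameter, rises to 68 mm above the bench, the last 5 mm a cone down to 22 mm, with a groove round it. Origin: centre of the plate's underside, on the axle; z up.
- pocket (a point): Centre of the pocket floor, on the axle's axis, 10 mm above the bench.
- groove (a point): On the axle's axis at mid height of the groove, 56 mm above the bench. The groove is 27 mm in diameter and 8 mm high (52 to 60 mm above the bench). It is 6 mm above the disc's top when roller and disc are stacked.
- axle_top (a point): Centre of the axle's tip, 68 mm above the bench.
- roller: White plastic roller (thick tube), 60 mm outer diameter, 34 mm bore, 30 mm high, about 0.2 kg, standing on the bench on its flat face. Origin: centre of its underside, z along the bore.
- disc: Plain steel thrust disc (thick washer), 50 mm outer diameter, 34 mm bore, 10 mm thick, about 0.08 kg, lying flat on the bench. Origin: centre of its underside, z along the bore.
- stand: Grey sheet-metal pliers stand, fixed: floor 105 x 70 mm, 6 mm thick, with a back wall and two short side walls up to 76 mm above the bench, open at the top and towards its +x side: lift the pliers straight up by 80 mm. Origin: centre of the underside, z up.
- pliers: Snap-ring pliers, 0.2 kg, upright in the stand, handles up, a dark steel snap ring hooked on the tips (it stays on). The ring lies flat at the bottom; the pliers rise over its gap, 23 mm behind its centre (x = -23 mm). Origin: ring centre, at the ring's underside; x from gap to ring centre, y from handle to handle, z up. A pivot block 18 x 44 x 16 mm is 52 to 68 mm up.
- ring_center (a point): Centre of the ring at mid thickness, 2 mm above the pliers' origin; bring it to groove. The ring is a 5 mm wide, 4 mm thick bar. Spread, it is round, 35 mm inside and 45 mm outside diameter, its two eyelets reaching 27 mm behind the centre; at rest it is pinched to 28 mm inside and cannot pass the axle.
- pliers_grip (a point): Midway between the handles, 130 mm above the pliers' origin and 23 mm behind the ring centre: grip here from above, closing along the pliers' y. The handles are black rubber bars 13 mm wide along x, from 72 to 150 mm above the origin; here 60 mm over their outer faces at rest, 40 mm (faces parallel) when squeezed to the stop.
- handle_left (a joint): Angle by which a handle is squeezed, rad: 0 at rest (ring pinched), 0.14 at the stop (fully spread); both handles move together. Above 0.11 counts as spread. A spring pushes each handle back with 4 N (rest) to 8 N (stop) at the grip point, so a grip of 20 N or more reaches the stop.
- can: White spray can, 52 mm diameter, 130 mm high, a bystander. Origin: centre of its underside.
- screwdriver: Screwdriver lying on the bench, a bystander. Origin: underside of it, near its middle.
- bearing: Small dark bearing ring, 32 mm outer diameter, 12 mm high, a bystander. Origin: centre of its underside.
Things that resemble listed ones, but are neither listed nor needed, are in the scene too. There is more than one size of the roller; the one meant has the size given above.

How it is judged:
By the outcome, as a careful person would: the job done as asked, in the order asked, and still so for the second after the job is handed in, while the arm keeps its last pose, push and grip.
It also fails if it takes over 70 s, if anything falls off the work surface, if the arm or the gripper's body presses on something with over 40 N, if the wrist force passes 120 N, or if a joint passes its speed limit or range.

## Robot

A 6-joint arm with a two-finger parallel gripper is mounted at the origin on the work surface. World frame = base frame: x ahead of the robot, y to its left, z up, the work surface at z = 0. Lengths are in m, angles in rad, forces in N, time in s.
With the tool pointing down it reaches from about 0.15 to 0.775 m from the base axis. Payload 6.1 kg.
Tool frame: the origin (TCP) lies at the very end of the fingers, on their centre line; the grasp point (between the pads) lies 19 mm behind it; z points along the fingers, y is the line along which they close (so a half turn about z gives the same grasp; the last joint's range is limited). The gripper opens to 85 mm and grips with 20 to 120 N. Pads are 22 mm wide; open, the fingers measure 114 mm over their backs; the gripper's body (76 mm by 85 mm) begins 54 mm behind the grasp point. The pads swing forward as they close: fully open they stand 13 mm farther back than shut.
Start: joints at [1.17, 0.126, -0.04, 1.405, 0, 1.571], TCP at [0.205, 0.483, 0.231] pointing down, gripper open.
Joint ranges: [-2.72, 2.72], [-0.95, 1.95], [-1.27, 1.35], [-1.78, 2.02], [-1.46, 1.47], [-3.14, 3.14]. Speed limits (rad/s): [2.39, 2.39, 3.01, 3.14, 3.14, 3.14].

## Interface

Orientations are given as a 3x3 rotation matrix whose columns are the frame's x, y, z axes.
In Python, from workcell import sense, grab_frame, camera_model, job_done gives the robot as it stands.
- The arm moves only by the tool send_rows, never from a script. Its argument "deltas" is a list of rows, each an object of numbers: "x", "y", "z": the shift along the tool's x, y, z in units of 30 mm (1.0 is 30 mm); "spin": the turn about the tool's z in units of 8 degrees (1.0 is 8 degrees). In form: [{"x": .., "y": .., "z": .., "spin": ..}, ...]. A call has 1 to 5 rows; each row shifts and turns the commanded pose from where the row before left it, along the tool's axes as they then stand; what a row does not reach is not made up. A row lasts 1/10 s, in which the tool goes at most 50 mm and 8.59 degrees, less where a joint would pass 70% of its speed; a pose out of reach is approached as far as the arm can. A call is refused whole if a number of a shift passes 1 or a number of a turn 1, either way. A call with a gripper value outside its range is refused whole. "grip" is the opening, from 0 (shut) to 1 (fully open), set as the call begins (left out, the last holds). The fingers move at their own pace and stop on an object; "grip_force" is the grip in N (left out, the last holds). Time passes only in rows, so rows that do not move let the fingers close. It gives the time, the measured TCP pose, the force, the opening and the grip force at its end, in the units of the state.
- sense(): the state, without advancing time (a new reading comes with each control period).
- grab_frame(name): name is "scene" or "top" or "wrist"; returns (picture, depth): 400x640x3 uint8, red, green, blue; 400x640 float32, m along the optical axis (not along the pixel's ray), 0 where there is no reading.
- camera_model(name): a dict with "mtx" (3x3 intrinsics, pixels), "rvec" (rotation vector, rad) and "tvec" (3), from world to camera coordinates, as OpenCV has them. Camera axes: x right, y down, z forward; pixel columns grow to the right and rows downward; lengths in m; the calibration is good to about 2 mm. A picture is of the moment at which its call begins: read the wrist's pose just before it. camera_model takes no time and is no camera call; for the wrist camera it gives the pose at the moment of the call.
- job_done(): hands the job in; it is judged then, once.
The state is a dict: "clock": time; "qpos": joint angles; "qd": joint speeds; "effort": joint torques, N m; "eef_pos": TCP position; "tool_rot": TCP orientation; "ft_force": force on the tool from outside, world axes, zero at the start; "moment": the same for the moment, N m; "opening": opening from 0.0 (shut) to 1.0 (fully open); "grip_force": force on a finger pad.
Only numpy, scipy, OpenCV 4.12 (cv2) and the standard library are available. Lean on these libraries where they do the work, as an engineer would, in place of code of your own. Each camera call takes 0.05 s, during which the arm holds its last target. There are 200 camera calls.

## Working session

There is one attempt and no reset: what is moved stays moved. The work goes in short steps, Python scripts to look and compute and a tool call to move; the robot and the scene stay as the last step left them, time stands still between calls to the robot, and variables do not carry over. Pictures are saved under pics/ and viewed, at most 10 in all, crops included, and the job is handed in when it is done.

Besides the shell and the picture viewer there is one more tool, called after "Emit:" as name([rows], argument=value, ...), one row to a line, values as JSON. send_rows: Moves the arm, as the interface text tells. Its arguments: {"type":"object","properties":{"deltas":{"type":"array"},"grip":{"type":"number"},"grip_force":{"type":"number"}},"required":["deltas"]}

```bash
mkdir -p pics; cat > h.py <<'E'
import numpy as np, cv2
from workcell import *
def cam(n):
    m=camera_model(n); K=np.array(m["mtx"],float); R=cv2.Rodrigues(np.array(m["rvec"],float))[0]; t=np.array(m["tvec"],float).ravel()
    return K,R,t
def shot(n):
    K,R,t=cam(n); im,d=grab_frame(n)
    v,u=np.mgrid[:400,:640]
    P=np.stack([(u-K[0,2])/K[0,0]*d,(v-K[1,2])/K[1,1]*d,d],-1)
    W=(P-t)@R
    W[d==0]=np.nan
    return im,d,W
def save(n,im): cv2.imwrite(n,im[...,::-1])
E
python3 - <<'E'
from h import *
for n in ("top","scene"):
    im,d,W=shot(n); save(f"pics/{n}0.png",im); np.savez(f"{n}0.npz",im=im,W=W)
s=sense(); print(s["clock"],s["eef_pos"],s["tool_rot"],s["opening"],s["ft_force"])
E
```

```text
0.1 [0.20468059 0.48305014 0.23057139] [[-9.20762281e-01  3.90123691e-01 -5.72254016e-04]
 [ 3.90124111e-01  9.20761267e-01 -1.36631879e-03]
 [-6.12399854e-06 -1.48130490e-03 -9.99998903e-01]] 0.9994753169360465 [0.34939059 0.18316488 0.21704305]
```

View pics/top0.png

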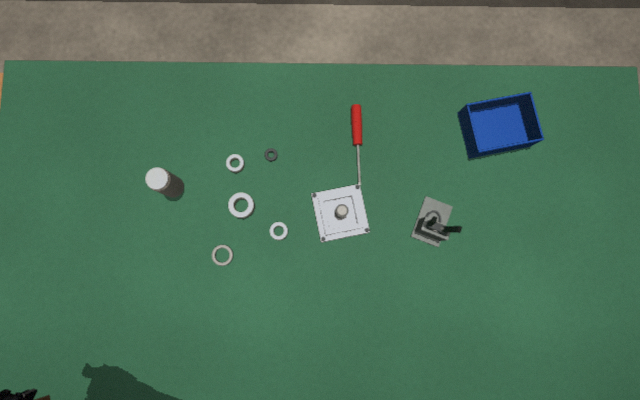

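View pics/scene0.png

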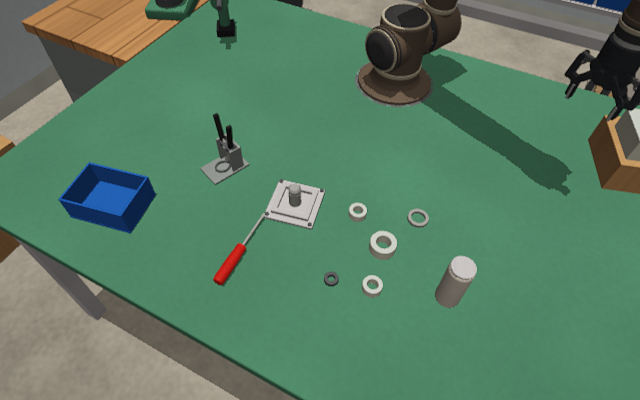

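The top view shows the fixture at (341,212), the pliers in their stand at (433,222), and a large white roller at (241,206). There are smaller white rings at (235,163) and (279,231), a beige disc at (222,255) and the bearing at (271,155). Next I measure sizes and heights.

```bash
python3 - <<'E'
from h import *
z=np.load("top0.npz"); W=z["W"]; im=z["im"].astype(int)
K,R,t=cam("top"); print("f",K[0,0],"campos",-R.T@t)
H=W[...,2]
nongreen=(im[...,1]-im[...,0]<20)|(H>0.006)
for n,(u,v) in dict(big=(241,206),a=(235,163),b=(279,231),disc=(222,255),bear=(271,155),fix=(341,212),stand=(433,222),can=(160,182)).items():
    r=40 if n in("fix","stand") else 18
    P=W[v-r:v+r,u-r:u+r].reshape(-1,3); m=P[:,2]>0.004; Q=P[m]
    top=np.percentile(Q[:,2],90); T=Q[Q[:,2]>top-0.004]
    c,rad=cv2.minEnclosingCircle((T[:,:2]*1000).astype(np.float32))
    print(n,len(Q),"top",top.round(4),"max",Q[:,2].max().round(4),"c",np.round(c,1),"dia",round(2*rad,1),"rgb",im[v-r:v+r,u-r:u+r].reshape(-1,3)[m].mean(0).round())
P=W[170:255,300:385]
q=P[(P[...,2]>0.005)&(P[...,2]<0.03)]; print("fixrect",cv2.minAreaRect((q[:,:2]*1000).astype(np.float32)))
q=P[P[...,2]>0.05]; print("axle",q.mean(0),q.max(0),len(q))
P=W[190:252,405:470]; q=P[(P[...,2]>0.003)&(P[...,2]<0.012)];print("floor",cv2.minAreaRect((q[:,:2]*1000).astype(np.float32)))
q=P[(P[...,2]>0.1)];print("handles",q[np.argsort(q[:,0])].round(4)[::4])
E
```

```text
f 470.3021785448597 campos [0.46417694 0.03778885 1.13012716]
big 427 top 0.0323 max 0.0359 c [585.5 200.1] dia 59.2 rgb [166. 174. 172.]
a 234 top 0.0235 max 0.0273 c [687.7 218.1] dia 41.6 rgb [154. 165. 160.]
b 218 top 0.0234 max 0.0256 c [525.3 111.9] dia 41.7 rgb [163. 174. 170.]
disc 233 top 0.012 max 0.0159 c [468.8 244.5] dia 49.3 rgb [140. 149. 136.]
bear 132 top 0.0142 max 0.0188 c [710.3 133.9] dia 31.5 rgb [76. 92. 82.]
fix 2634 top 0.0219 max 0.0729 c [589.8 -40.2] dia 167.9 rgb [179. 184. 185.]
stand 1480 top 0.0911 max 0.1556 c [ 532.8 -248.3] dia 63.7 rgb [ 92. 102.  94.]
can 744 top 0.1314 max 0.1345 c [631.5 366.4] dia 48.5 rgb [136. 139. 134.]
fixrect ((571.326171875, -39.028968811035156), (202.59861755371094, 199.42138671875), 0.06589178740978241)
axle [ 0.56877442 -0.03397627  0.0662222 ] [ 0.5832401  -0.02046035  0.07289095] 139
floor ((551.4042358398438, -269.7958679199219), (154.9984893798828, 148.62252807617188), 89.27519226074219)
handles [[ 0.517  -0.2747  0.1529]
 [ 0.5175 -0.2689  0.1444]
 [ 0.5186 -0.2666  0.1242]
 [ 0.5191 -0.2727  0.1528]
 [ 0.5193 -0.2641  0.1104]
 [ 0.5197 -0.2621  0.1024]
 [ 0.5207 -0.2643  0.1249]
 [ 0.5213 -0.2752  0.1519]
 [ 0.5215 -0.2681  0.1477]
 [ 0.5223 -0.2658  0.1342]
 [ 0.5232 -0.2704  0.1541]
 [ 0.5235 -0.2758  0.1502]
 [ 0.5238 -0.2628  0.1081]
 [ 0.5253 -0.2748  0.1537]
 [ 0.5255 -0.2775  0.1519]
 [ 0.5258 -0.2645  0.11  ]
 [ 0.5265 -0.2682  0.1341]
 [ 0.5274 -0.2661  0.1195]
 [ 0.5277 -0.2699  0.1495]
 [ 0.5284 -0.2642  0.104 ]
 [ 0.5295 -0.2681  0.1205]
 [ 0.5307 -0.2647  0.1023]
 [ 0.5348 -0.2244  0.105 ]
 [ 0.5356 -0.2225  0.1541]
 [ 0.5365 -0.2228  0.1116]
 [ 0.5379 -0.2253  0.1519]
 [ 0.5384 -0.2218  0.1159]
 [ 0.54   -0.2189  0.1522]
 [ 0.542  -0.2189  0.1526]
 [ 0.5421 -0.2256  0.1513]
 [ 0.5441 -0.223   0.1534]
 [ 0.5459 -0.2225  0.1311]
 [ 0.5462 -0.2254  0.1526]]
```

The large ring at (0.585, 0.200) measures 60 mm by 30 mm, so it is the roller. The disc is at (0.469, 0.244), measuring 50 by 10 mm. The axle is near (0.569, -0.036). I'm moving over the roller.

Emit:
send_rows([
  {"x":-0.96,"y":-0.23},
  {"x":-0.96,"y":-0.23},
  {"x":-0.96,"y":-0.23},
  {"x":-0.96,"y":-0.23},
  {"x":-0.96,"y":-0.23},
], grip=1)

```text
$.deltas[0]: bad value
```

Emit:
send_rows([
  {"x":-0.96,"y":-0.23},
  {"x":-0.96,"y":-0.23},
  {"x":-0.96,"y":-0.23},
  {"x":-0.96,"y":-0.23},
  {"x":-0.96,"y":-0.23},
])

```text
$.deltas[0]: bad value
```

Emit:
send_rows([
  {"x":-0.96,"y":-0.23},
  {"x":-0.96,"y":-0.23},
  {"x":-0.96,"y":-0.23},
  {"x":-0.96,"y":-0.23},
  {"x":-0.96,"y":-0.23},
])

```text
$.deltas[0]: bad value
```

Emit:
send_rows([
  {"x":-0.96,"y":-0.23},
  {},
  {},
])

```text
$.deltas[0]: bad value
```

```bash
python3 - <<'E'
from h import *
s=sense(); print(s["clock"],s["eef_pos"],np.round(s["tool_rot"],3).tolist(),s["opening"],s["ft_force"])
im,d,W=shot("wrist"); save("pics/w1.png",im); np.savez("w1.npz",im=im,W=W,d=d)
K,R,t=cam("wrist"); print(K[0,0],-R.T@t,R[2])
E
```

```text
0.1 [0.20468059 0.48305014 0.23057139] [[-0.921, 0.39, -0.001], [0.39, 0.921, -0.001], [-0.0, -0.001, -1.0]] 0.9994753169360465 [0.34939059 0.18316488 0.21704305]
331.20247772672025 [0.12987844 0.51514189 0.373204  ] [ 0.29082462 -0.12452977 -0.94863764]
```

View pics/w1.png

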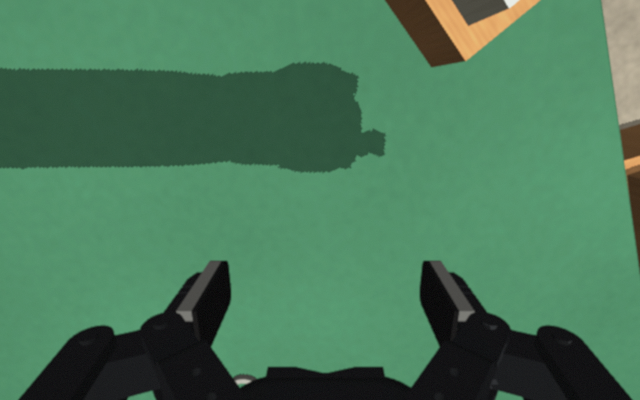

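The calls were refused because each row needs all four numbers. The wrist picture shows the open fingers at (215,290) and (435,290). I'll retry with complete rows.

Emit:
send_rows([
  {"x":-0.96,"y":-0.23,"z":0,"spin":0},
  {"x":-0.96,"y":-0.23,"z":0,"spin":0},
  {"x":-0.96,"y":-0.23,"z":0,"spin":0},
  {"x":-0.96,"y":-0.23,"z":0,"spin":0},
  {"x":-0.96,"y":-0.23,"z":0,"spin":0},
], grip=1)

```text
clock: 0.65
eef_pos: [0.3247, 0.3945, 0.231]
tool_rot: [[-0.921, 0.39, -0.0], [0.39, 0.921, -0.0], [0.0, -0.0, -1.0]]
ft_force: [0.5, 1.0, -0.1]
opening: 0.998
grip_force: 0.0
```

```bash
python3 - <<'E'
from h import *
s=sense(); print(s["clock"],s["eef_pos"],s["opening"],s["ft_force"])
z=np.load("w1.npz"); W=z["W"]; e=np.array([0.20468059,0.48305014,0.23057139]);R=np.array([[-0.921,0.39,0],[0.39,0.921,0],[0,0,-1]])
L=(W-e)@R
for u,v in [(215,270),(225,265),(222,290),(435,270),(425,265),(430,290)]: print(u,v,L[v,u].round(4))
m=(L[...,2]>-0.06)&(L[...,2]<0.03); print(L[m][:,2].max(), np.percentile(L[m][:,2],[50,95,99]))
E
```

```text
0.65 [0.32468732 0.39452115 0.2310396 ] 0.9983140309531874 [ 0.46700893  0.99802205 -0.11406899]
215 270 [ 0.0112 -0.0442 -0.0252]
225 265 [ 0.0092 -0.0425 -0.0176]
222 290 [ 0.0012 -0.0427 -0.0241]
435 270 [ 0.0113  0.0445 -0.0253]
425 265 [ 0.0094  0.0427 -0.0182]
430 290 [ 0.0032  0.0427 -0.0271]
-0.012569113218297512 [-0.04094119 -0.01866534 -0.01465732]
```

Emit:
send_rows([
  {"x":-0.96,"y":-0.32,"z":0,"spin":0},
  {"x":-0.96,"y":-0.32,"z":0,"spin":0},
  {"x":-0.96,"y":-0.32,"z":0,"spin":0},
  {"x":-0.96,"y":-0.32,"z":0,"spin":0},
  {"x":-0.96,"y":-0.32,"z":0,"spin":0},
])

```text
clock: 1.15
eef_pos: [0.4385, 0.294, 0.231]
tool_rot: [[-0.921, 0.39, -0.0], [0.39, 0.921, -0.0], [0.0, -0.0, -1.0]]
ft_force: [0.2, -0.2, -0.0]
opening: 0.997
grip_force: 0.0
```

Emit:
send_rows([
  {"x":-0.96,"y":-0.32,"z":0,"spin":0},
  {"x":-0.96,"y":-0.32,"z":0,"spin":0},
  {"x":-0.96,"y":-0.32,"z":0,"spin":0},
  {"x":0,"y":0,"z":0,"spin":0},
])

```text
clock: 1.55
eef_pos: [0.508, 0.2327, 0.2304]
tool_rot: [[-0.919, 0.394, -0.0], [0.394, 0.919, -0.001], [-0.0, -0.001, -1.0]]
ft_force: [0.2, 0.1, -0.2]
opening: 1.002
grip_force: 0.0
```

```bash
cat >> h.py <<'E'
def pts(W,c,r,lo,hi):
    m=(np.hypot(W[...,0]-c[0],W[...,1]-c[1])<r)&(W[...,2]>lo)&(W[...,2]<hi)
    return W[m]
def circ(P):  # outer circle fit of a top face
    c,rad=cv2.minEnclosingCircle((P[:,:2]*1000).astype(np.float32)); return np.round(c,1),round(2*rad,1)
def go(p,R=None):
    s=sense(); d=(np.array(p)-s["eef_pos"])@np.array(s["tool_rot"])/0.03
    return d.round(2)
E
python3 - <<'E'
from h import *
s=sense(); print(s["clock"],s["eef_pos"],s["ft_force"])
im,d,W=shot("wrist"); save("pics/w2.png",im); np.savez("w2.npz",im=im,W=W)
P=pts(W,(0.5855,0.2),0.045,0.02,0.045);print(len(P),np.percentile(P[:,2],[5,50,95]))
T=P[P[:,2]>np.percentile(P[:,2],50)-0.003];print(circ(T),T.mean(0))
P=pts(W,(0.469,0.244),0.035,0.005,0.02);print(len(P))
if len(P):print(circ(P),P.mean(0))
E
```

```text
1.55 [0.50804376 0.23270706 0.23043305] [ 0.16094597  0.0633293  -0.21918647]
1521 [0.02292491 0.02950663 0.03082856]
(array([584.6, 199.7]), 60.0) [0.58321628 0.20019169 0.02959554]
919
(array([468. , 243.5]), 49.9) [0.46727066 0.24367668 0.00945524]
```

View pics/w2.png

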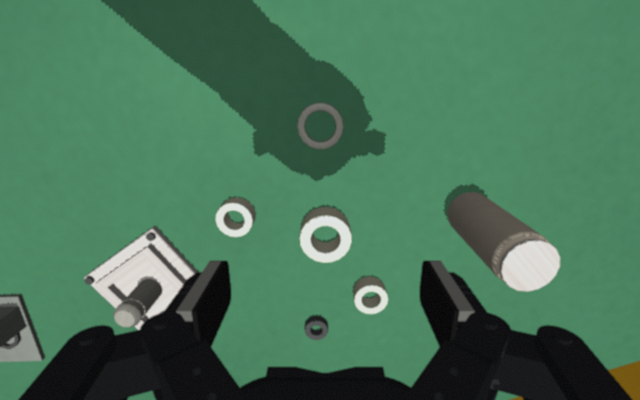

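The wrist view shows the roller at (325,238), the disc at (320,126), the can at (530,265) and the axle tip at (127,315). The diameters fit: 60.0 mm for the roller and 49.9 mm for the disc. I'm descending on the roller.

Emit:
send_rows([
  {"x":-0.93,"y":0,"z":0.6,"spin":0},
  {"x":-0.93,"y":0,"z":0.6,"spin":0},
  {"x":-0.92,"y":0,"z":0.6,"spin":0},
  {"x":0,"y":0,"z":1,"spin":0},
  {"x":0,"y":0,"z":1,"spin":0},
])

```text
clock: 2.1
eef_pos: [0.583, 0.2029, 0.1162]
tool_rot: [[-0.921, 0.39, 0.0], [0.39, 0.921, 0.0], [0.0, 0.0, -1.0]]
ft_force: [0.1, 0.4, -0.6]
opening: 1.002
grip_force: 0.0
```

Emit:
send_rows([
  {"x":0,"y":0,"z":1,"spin":0},
  {"x":0,"y":0,"z":0.5,"spin":0},
  {"x":0,"y":0,"z":0,"spin":0},
])

```text
clock: 2.4
eef_pos: [0.5803, 0.2026, 0.0694]
tool_rot: [[-0.921, 0.389, -0.005], [0.389, 0.921, -0.002], [0.004, -0.003, -1.0]]
ft_force: [-0.8, 0.6, -0.0]
opening: 0.998
grip_force: 0.0
```

```bash
python3 - <<'E'
from h import *
s=sense(); print(s["clock"],s["eef_pos"],s["tool_rot"].__repr__()); print(go((0.5848,0.1999,0.008)))
W=np.load("w2.npz")["W"]
P=pts(W,(0.569,-0.036),0.03,0.055,0.075);print(len(P),P.mean(0),P.max(0),P.min(0)); T=P[P[:,2]>np.percentile(P[:,2],90)-0.003]; print(circ(T))
W=np.load("top0.npz")["W"]
P=pts(W,(0.569,-0.036),0.03,0.05,0.08); T=P[P[:,2]>0.066]; print(len(T),circ(T),T.mean(0))
E
```

```text
2.4 [0.58033801 0.20257574 0.06940474] array([[-0.92119064,  0.38907606, -0.00525637],
       [ 0.38908829,  0.92119924, -0.00150611],
       [ 0.00425617, -0.00343261, -0.99998505]])
[-0.18 -0.02  2.05]
574 [ 0.56653713 -0.03118468  0.06522331] [ 0.58294474 -0.02015568  0.06990429] [ 0.55358103 -0.04834068  0.05505213]
(array([568.3, -34.6]), 25.5)
82 (array([568.8, -34.1]), 27.6) [ 0.56904502 -0.03440055  0.06838663]
```

Emit:
send_rows([
  {"x":-0.05,"y":0,"z":0.8,"spin":0},
  {"x":0,"y":0,"z":0.4,"spin":0},
  {"x":0,"y":0,"z":0,"spin":0},
  {"x":0,"y":0,"z":0,"spin":0},
])

```text
clock: 2.8
eef_pos: [0.5843, 0.2021, 0.0371]
tool_rot: [[-0.921, 0.39, 0.0], [0.39, 0.921, 0.0], [-0.0, 0.0, -1.0]]
ft_force: [-0.4, 0.5, -0.2]
opening: 0.994
grip_force: 0.0
```

```bash
python3 - <<'E'
from h import *
s=sense(); print(s["clock"],s["eef_pos"],s["ft_force"]); print(go((0.5848,0.1999,0.008)))
E
```

```text
2.8 [0.58429949 0.20207026 0.03708153] [-0.44608348  0.53150392 -0.19898272]
[-0.04 -0.06  0.97]
```

Emit:
send_rows([
  {"x":-0.04,"y":-0.06,"z":0.5,"spin":0},
  {"x":0,"y":0,"z":0.47,"spin":0},
  {"x":0,"y":0,"z":0,"spin":0},
])

```text
clock: 3.1
eef_pos: [0.5836, 0.1993, 0.0058]
tool_rot: [[-0.921, 0.39, -0.002], [0.39, 0.921, -0.001], [0.002, -0.002, -1.0]]
ft_force: [-0.2, 0.3, -1.1]
opening: 1.0
grip_force: 0.0
```

Emit:
send_rows([
  {"x":0,"y":0,"z":0,"spin":0},
  {"x":0,"y":0,"z":0,"spin":0},
  {"x":0,"y":0,"z":0,"spin":0},
  {"x":0,"y":0,"z":0,"spin":0},
  {"x":0,"y":0,"z":0,"spin":0},
], grip=0, grip_force=40)

```text
clock: 3.6
eef_pos: [0.5853, 0.1999, 0.0085]
tool_rot: [[-0.921, 0.39, 0.002], [0.39, 0.921, 0.001], [-0.001, 0.001, -1.0]]
ft_force: [-0.9, -0.1, 6.6]
opening: 0.692
grip_force: 43.6
```

```bash
python3 - <<'E'
from h import *
s=sense(); print(s["clock"],s["eef_pos"],s["ft_force"],s["opening"],s["grip_force"])
e=s["eef_pos"];R=np.array(s["tool_rot"])
im,d,W=shot("wrist"); L=(W-e)@R
m=(abs(L[...,0])<0.012)&(abs(L[...,1])<0.05)&(abs(L[...,1])>0.0305)&(L[...,2]>-0.03)&(L[...,2]<0.02)
Q=L[m];print(len(Q),np.percentile(Q[:,2],[50,90,99]))
P=pts(W,(0.5848,0.1999),0.04,0.02,0.035);print(len(P),circ(P),P.mean(0))
save("pics/w3.png",im)
E
```

```text
3.6 [0.5852931  0.19990096 0.00847111] [-0.85170249 -0.07648596  6.56606648] 0.6918813693972141 43.611211739480495
2909 [0.00802108 0.00915611 0.00982767]
11916 (array([578.8, 202.5]), 78.9) [0.5821593  0.20102315 0.02878812]
```

View pics/w3.png

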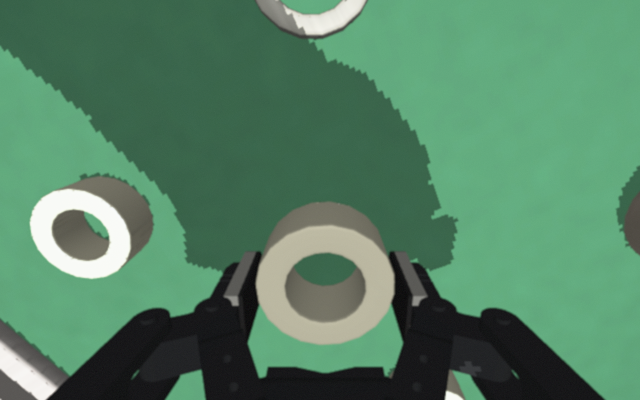

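The roller is held between the pads, seen at (325,285) with an opening of about 60 mm. I'm lifting it and carrying it over the axle.

Emit:
send_rows([
  {"x":0,"y":0,"z":-0.7,"spin":0},
  {"x":0,"y":0,"z":-1,"spin":0},
  {"x":0,"y":0,"z":-1,"spin":0},
  {"x":-0.2,"y":-0.5,"z":-0.3,"spin":0},
  {"x":-0.34,"y":-0.9,"z":0,"spin":0},
])

```text
clock: 4.15
eef_pos: [0.5843, 0.155, 0.0987]
tool_rot: [[-0.922, 0.388, 0.003], [0.388, 0.922, 0.001], [-0.003, 0.002, -1.0]]
ft_force: [0.2, -1.0, -2.8]
opening: 0.689
grip_force: 44.2
```

Emit:
send_rows([
  {"x":-0.34,"y":-1,"z":0,"spin":0},
  {"x":-0.34,"y":-1,"z":0,"spin":0},
  {"x":-0.34,"y":-1,"z":0,"spin":0},
  {"x":-0.34,"y":-1,"z":0,"spin":0},
  {"x":-0.34,"y":-1,"z":0,"spin":0},
])

```text
clock: 4.65
eef_pos: [0.5705, -0.0055, 0.096]
tool_rot: [[-0.921, 0.391, -0.002], [0.391, 0.921, -0.0], [0.001, -0.001, -1.0]]
ft_force: [0.4, -0.3, -2.1]
opening: 0.691
grip_force: 44.2
```

Emit:
send_rows([
  {"x":-0.3,"y":-0.6,"z":0,"spin":0},
  {"x":0,"y":-0.4,"z":0,"spin":0},
  {"x":0,"y":0,"z":0,"spin":0},
  {"x":0,"y":0,"z":0,"spin":0},
])

```text
clock: 5.05
eef_pos: [0.5678, -0.0343, 0.0968]
tool_rot: [[-0.921, 0.39, -0.001], [0.39, 0.921, 0.0], [0.001, 0.0, -1.0]]
ft_force: [-0.1, 0.6, -1.6]
opening: 0.693
grip_force: 44.2
```

```bash
python3 - <<'E'
from h import *
s=sense(); print(s["clock"],s["eef_pos"],s["ft_force"],s["opening"],go((0.569,-0.034,0.09)))
im,d,W=shot("wrist"); np.savez("w4.npz",im=im,W=W)
zt=np.array(s["eef_pos"])[2]+0.022
P=pts(W,(0.569,-0.034),0.04,zt-0.004,zt+0.004); 
g=im[(np.hypot(W[...,0]-.569,W[...,1]+.034)<.04)&(W[...,2]>zt-.004)&(W[...,2]<zt+.004)].mean(-1)
P=P[g>90]; print(len(P),circ(P))
A=pts(W,(0.569,-0.034),0.016,0.05,0.08);print(len(A),A.mean(0) if len(A) else 0)
save("pics/w4.png",im)
E
```

```text
5.05 [ 0.56775063 -0.03433658  0.09681535] [-0.11350532  0.5897263  -1.56101379] 0.6934292894677437 [-0.03  0.03  0.23]
8961 (array([567.8, -34.5]), 60.7)
152 [ 0.57854612 -0.03921888  0.06691031]
```

View pics/w4.png

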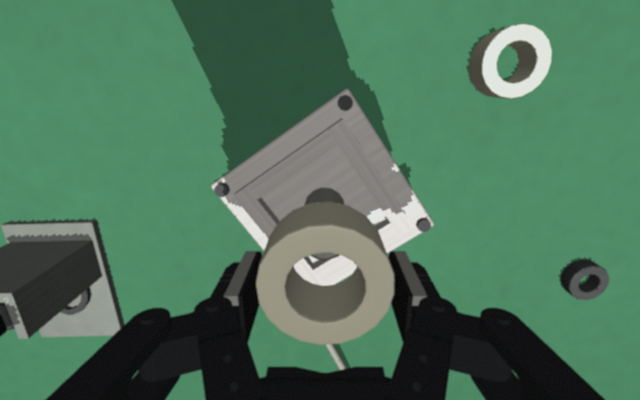

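The view shows the roller at (325,285) above the axle at (325,195); measured centres agree within 1 mm. I'm lowering it onto the axle first.

Emit:
send_rows([
  {"x":-0.03,"y":0,"z":0.3,"spin":0},
  {"x":0,"y":0,"z":0.3,"spin":0},
  {"x":0,"y":0,"z":0.3,"spin":0},
  {"x":0,"y":0,"z":0.3,"spin":0},
])

```text
clock: 5.5
eef_pos: [0.5687, -0.0345, 0.0599]
tool_rot: [[-0.921, 0.39, -0.001], [0.39, 0.921, 0.0], [0.001, -0.0, -1.0]]
ft_force: [-0.7, -0.8, -2.4]
opening: 0.692
grip_force: 44.2
```

Emit:
send_rows([
  {"x":0,"y":0,"z":0.3,"spin":0},
  {"x":0,"y":0,"z":0.3,"spin":0},
  {"x":0,"y":0,"z":0,"spin":0},
])

```text
clock: 5.8
eef_pos: [0.5681, -0.0348, 0.0414]
tool_rot: [[-0.921, 0.39, -0.003], [0.39, 0.921, 0.0], [0.002, -0.001, -1.0]]
ft_force: [-0.4, 1.1, -2.5]
opening: 0.694
grip_force: 44.2
```

Emit:
send_rows([
  {"x":0,"y":0,"z":0.25,"spin":0},
  {"x":0,"y":0,"z":0.25,"spin":0},
  {"x":0,"y":0,"z":0.15,"spin":0},
  {"x":0,"y":0,"z":0.05,"spin":0},
  {"x":0,"y":0,"z":0,"spin":0},
])

```text
clock: 6.3
eef_pos: [0.5689, -0.0349, 0.022]
tool_rot: [[-0.921, 0.39, -0.0], [0.39, 0.921, 0.0], [0.0, -0.0, -1.0]]
ft_force: [0.0, 0.4, -1.2]
opening: 0.686
grip_force: 44.2
```

Emit:
send_rows([
  {"x":0,"y":0,"z":0.06,"spin":0},
  {"x":0,"y":0,"z":0.05,"spin":0},
  {"x":0,"y":0,"z":0,"spin":0},
])

```text
clock: 6.6
eef_pos: [0.569, -0.0349, 0.0188]
tool_rot: [[-0.921, 0.39, -0.0], [0.39, 0.921, -0.0], [0.0, -0.0, -1.0]]
ft_force: [0.6, 0.2, -2.6]
opening: 0.691
grip_force: 44.2
```

Emit:
send_rows([
  {"x":0,"y":0,"z":0,"spin":0},
  {"x":0,"y":0,"z":0,"spin":0},
  {"x":0,"y":0,"z":0,"spin":0},
  {"x":0,"y":0,"z":0,"spin":0},
], grip=1)

```text
clock: 7.0
eef_pos: [0.5693, -0.0349, 0.0192]
tool_rot: [[-0.921, 0.39, 0.001], [0.39, 0.921, -0.0], [-0.001, 0.0, -1.0]]
ft_force: [-0.8, -0.1, 0.1]
opening: 1.001
grip_force: 0.0
```

Emit:
send_rows([
  {"x":0,"y":0,"z":-0.5,"spin":0},
  {"x":0,"y":0,"z":-1,"spin":0},
  {"x":0,"y":0,"z":-1,"spin":0},
  {"x":0,"y":0,"z":-1,"spin":0},
  {"x":0,"y":0,"z":-0.5,"spin":0},
])

```text
clock: 7.5
eef_pos: [0.5702, -0.035, 0.142]
tool_rot: [[-0.921, 0.39, 0.004], [0.39, 0.921, -0.0], [-0.004, 0.001, -1.0]]
ft_force: [1.2, 0.4, 1.1]
opening: 0.998
grip_force: 0.0
```

```bash
python3 - <<'E'
from h import *
im,d,W=shot("wrist"); s=sense(); print(s["clock"],s["eef_pos"],s["ft_force"],s["opening"],go((0.4685,0.244,0.12)))
m=(np.hypot(W[...,0]-.569,W[...,1]+.035)<.045)&(W[...,2]>.03)&(W[...,2]<.05); m&=(np.hypot(W[...,0]-.569,W[...,1]+.035)>.0165)
P=W[m];print(len(P),np.percentile(P[:,2],[5,25,50,75,95]))
T=P[abs(P[:,2]-np.median(P[:,2]))<.003];print(circ(T)); A=np.c_[T[:,:2]-[.569,-.035],np.ones(len(T))]; print(np.linalg.lstsq(A,T[:,2],rcond=None)[0])
P=pts(W,(0.569,-0.035),0.02,.06,.075);print(circ(P),P.mean(0))
E
```

```text
7.55 [ 0.57093117 -0.03503734  0.14369201] [ 1.01745736 -0.54271443  2.36602583] 1.00322556628239 [6.78 7.23 0.76]
2649 [0.03696141 0.03914738 0.03968606 0.04011462 0.04076784]
(array([568.7, -35.1]), 59.6)
[ 0.00334867 -0.00151992  0.0396967 ]
(array([569. , -35.8]), 30.1) [ 0.56741977 -0.03492459  0.06654059]
```

The roller is seated: its top is at 39.7 mm, flat, and centred. Next is the disc.

Emit:
send_rows([
  {"x":0.5,"y":0.5,"z":0,"spin":0},
  {"x":0.85,"y":0.93,"z":0,"spin":0},
  {"x":0.85,"y":0.93,"z":0,"spin":0},
  {"x":0.85,"y":0.93,"z":0,"spin":0},
  {"x":0.85,"y":0.93,"z":0,"spin":0},
])

```text
clock: 8.05
eef_pos: [0.5099, 0.1284, 0.1383]
tool_rot: [[-0.921, 0.391, -0.0], [0.391, 0.921, -0.0], [0.0, -0.0, -1.0]]
ft_force: [0.4, 0.2, 0.2]
opening: 1.002
grip_force: 0.0
```

Emit:
send_rows([
  {"x":0.85,"y":0.93,"z":0,"spin":0},
  {"x":0.85,"y":0.93,"z":0.5,"spin":0},
  {"x":0.8,"y":0.8,"z":0.8,"spin":0},
  {"x":0.35,"y":0.35,"z":0.5,"spin":0},
  {"x":0,"y":0,"z":0,"spin":0},
])

```text
clock: 8.55
eef_pos: [0.4648, 0.2447, 0.082]
tool_rot: [[-0.922, 0.387, -0.004], [0.387, 0.922, -0.002], [0.003, -0.003, -1.0]]
ft_force: [-0.3, -0.6, -0.1]
opening: 0.998
grip_force: 0.0
```

Emit:
send_rows([
  {"x":0,"y":0,"z":0,"spin":0},
  {"x":0,"y":0,"z":0,"spin":0},
], grip=0.8)

```text
clock: 8.75
eef_pos: [0.4679, 0.2433, 0.0856]
tool_rot: [[-0.92, 0.391, 0.001], [0.391, 0.92, 0.0], [-0.001, 0.001, -1.0]]
ft_force: [0.8, 0.2, -0.3]
opening: 0.801
grip_force: 0.0
```

```bash
python3 - <<'E'
from h import *
s=sense(); im,d,W=shot("wrist"); print(s["clock"],s["eef_pos"],s["opening"])
m=(np.hypot(W[...,0]-.4685,W[...,1]-.244)<.032)&(W[...,2]>.0065)&(W[...,2]<.014)
P=W[m]; print(len(P),np.percentile(P[:,2],[5,50,95]),circ(P)); c=circ(P)[0]/1000; print(go((*c,0)))
E
```

```text
8.75 [0.4679394  0.24333551 0.08555394] 0.800583604575782
2022 [0.00792858 0.00958524 0.01071912] (array([467.9, 243.5]), 49.9)
[0.01 0.   2.86]
```

Emit:
send_rows([
  {"x":0,"y":0,"z":0.9,"spin":0},
  {"x":0,"y":0,"z":0.9,"spin":0},
  {"x":0,"y":0,"z":0.7,"spin":0},
  {"x":0,"y":0,"z":0.32,"spin":0},
  {"x":0,"y":0,"z":0,"spin":0},
])

```text
clock: 9.3
eef_pos: [0.467, 0.2429, -0.0003]
tool_rot: [[-0.92, 0.391, -0.001], [0.391, 0.92, -0.001], [0.001, -0.001, -1.0]]
ft_force: [-0.2, 0.5, -0.4]
opening: 0.795
grip_force: 0.0
```

Emit:
send_rows([
  {"x":0,"y":0,"z":0,"spin":0},
  {"x":0,"y":0,"z":0,"spin":0},
  {"x":0,"y":0,"z":0,"spin":0},
  {"x":0,"y":0,"z":0,"spin":0},
  {"x":0,"y":0,"z":0,"spin":0},
], grip=0, grip_force=40)

```text
clock: 9.8
eef_pos: [0.4683, 0.244, 0.0022]
tool_rot: [[-0.921, 0.39, 0.003], [0.39, 0.921, 0.001], [-0.002, 0.002, -1.0]]
ft_force: [-1.6, -2.4, 5.5]
opening: 0.56
grip_force: 40.6
```

```bash
python3 - <<'E'
from h import *
s=sense(); im,d,W=shot("wrist"); print(s["clock"],s["eef_pos"],s["opening"],s["ft_force"])
save("pics/w5.png",im)
E
```

```text
9.8 [0.46832372 0.24397852 0.00219186] 0.5603000556289535 [-1.60879321 -2.35269027  5.52061488]
```

View pics/w5.png

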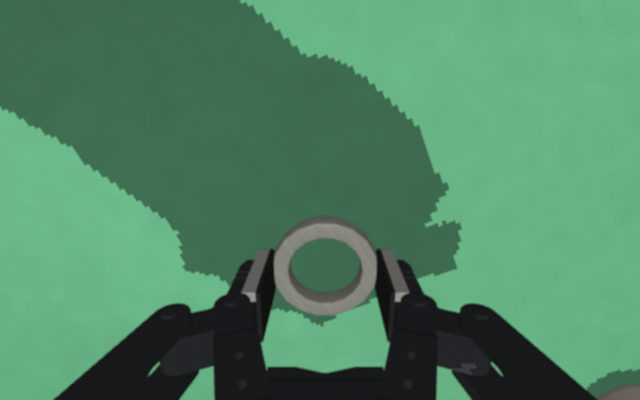

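The disc is held centrally, seen at (326,265). I'm lifting it and carrying it to the axle.

Emit:
send_rows([
  {"x":0,"y":0,"z":-0.7,"spin":0},
  {"x":0,"y":0,"z":-1,"spin":0},
  {"x":-0.2,"y":-0.2,"z":-1,"spin":0},
  {"x":-0.6,"y":-0.6,"z":-0.5,"spin":0},
  {"x":-0.8,"y":-0.9,"z":0,"spin":0},
])

```text
clock: 10.35
eef_pos: [0.4938, 0.1793, 0.1003]
tool_rot: [[-0.922, 0.388, 0.006], [0.388, 0.922, 0.003], [-0.005, 0.005, -1.0]]
ft_force: [0.7, -0.2, -1.1]
opening: 0.556
grip_force: 41.4
```

Emit:
send_rows([
  {"x":-0.8,"y":-0.9,"z":0,"spin":0},
  {"x":-0.8,"y":-0.9,"z":0,"spin":0},
  {"x":-0.8,"y":-0.9,"z":0,"spin":0},
  {"x":-0.8,"y":-0.9,"z":0,"spin":0},
  {"x":-0.8,"y":-0.9,"z":0,"spin":0},
])

```text
clock: 10.85
eef_pos: [0.5502, 0.0056, 0.0974]
tool_rot: [[-0.921, 0.39, 0.002], [0.39, 0.921, 0.0], [-0.002, 0.001, -1.0]]
ft_force: [0.2, 0.8, -0.9]
opening: 0.556
grip_force: 41.3
```

Emit:
send_rows([
  {"x":-0.6,"y":-0.6,"z":0,"spin":0},
  {"x":-0.4,"y":-0.3,"z":0,"spin":0},
  {"x":0,"y":0,"z":0,"spin":0},
  {"x":0,"y":0,"z":0,"spin":0},
])

```text
clock: 11.25
eef_pos: [0.5665, -0.0291, 0.0965]
tool_rot: [[-0.921, 0.39, 0.0], [0.39, 0.921, 0.001], [0.0, 0.0, -1.0]]
ft_force: [0.1, -0.7, -1.3]
opening: 0.551
grip_force: 41.4
```

```bash
python3 - <<'E'
from h import *
s=sense(); im,d,W=shot("wrist"); print(s["clock"],s["eef_pos"],s["opening"],s["ft_force"],go((.5688,-.0351,.08)))
e=s["eef_pos"]; zt=e[2]+.009
m=(np.hypot(W[...,0]-e[0],W[...,1]-e[1])<.026)&(abs(W[...,2]-zt)<.006)
T=W[m];print(len(T),np.median(T[:,2]),circ(T))
P=pts(W,(0.569,-0.035),0.018,.06,.075);print(len(P),circ(P),P.mean(0))
E
```

```text
11.25 [ 0.56645374 -0.02911286  0.09651405] 0.5511783966403414 [ 0.08708805 -0.71199052 -1.32500579] [-0.16 -0.16  0.55]
4901 0.10378150823740218 (array([566.5, -29.1]), 51.9)
925 (array([572.8, -36.2]), 28.3) [ 0.57273543 -0.03547051  0.06735555]
```

Emit:
send_rows([
  {"x":-0.16,"y":-0.16,"z":0,"spin":0},
  {"x":0,"y":0,"z":0.3,"spin":0},
  {"x":0,"y":0,"z":0.3,"spin":0},
  {"x":0,"y":0,"z":0.3,"spin":0},
  {"x":0,"y":0,"z":0.1,"spin":0},
])

```text
clock: 11.8
eef_pos: [0.5679, -0.0356, 0.0645]
tool_rot: [[-0.921, 0.39, -0.003], [0.39, 0.921, 0.0], [0.002, -0.001, -1.0]]
ft_force: [0.5, 0.2, -0.7]
opening: 0.554
grip_force: 41.4
```

Emit:
send_rows([
  {"x":0,"y":0,"z":0.3,"spin":0},
  {"x":0,"y":0,"z":0.2,"spin":0},
  {"x":0,"y":0,"z":0.1,"spin":0},
  {"x":0,"y":0,"z":0,"spin":0},
  {"x":0,"y":0,"z":0,"spin":0},
])

```text
clock: 12.3
eef_pos: [0.5692, -0.0359, 0.0485]
tool_rot: [[-0.921, 0.39, 0.0], [0.39, 0.921, -0.0], [-0.0, 0.0, -1.0]]
ft_force: [0.4, -0.1, -0.7]
opening: 0.556
grip_force: 41.4
```

Emit:
send_rows([
  {"x":0,"y":0.02,"z":0.07,"spin":0},
  {"x":0,"y":0,"z":0.05,"spin":0},
  {"x":0,"y":0,"z":0,"spin":0},
])

```text
clock: 12.6
eef_pos: [0.5692, -0.0353, 0.0446]
tool_rot: [[-0.921, 0.39, -0.0], [0.39, 0.921, 0.0], [0.0, -0.0, -1.0]]
ft_force: [-0.5, 0.1, -0.7]
opening: 0.556
grip_force: 41.4
```

Emit:
send_rows([
  {"x":0,"y":0,"z":0.04,"spin":0},
  {"x":0,"y":0,"z":0,"spin":0},
])

```text
clock: 12.8
eef_pos: [0.5692, -0.0353, 0.0434]
tool_rot: [[-0.921, 0.39, -0.0], [0.39, 0.921, 0.0], [0.0, -0.0, -1.0]]
ft_force: [0.7, 0.4, -1.6]
opening: 0.556
grip_force: 41.4
```

Emit:
send_rows([
  {"x":0,"y":0,"z":0.03,"spin":0},
  {"x":0,"y":0,"z":0,"spin":0},
])

```text
clock: 13.0
eef_pos: [0.5692, -0.0353, 0.0425]
tool_rot: [[-0.921, 0.39, -0.0], [0.39, 0.921, -0.0], [0.0, -0.0, -1.0]]
ft_force: [-0.4, -0.2, -0.8]
opening: 0.552
grip_force: 41.4
```

Emit:
send_rows([
  {"x":0,"y":0,"z":0,"spin":0},
  {"x":0,"y":0,"z":0,"spin":0},
  {"x":0,"y":0,"z":0,"spin":0},
  {"x":0,"y":0,"z":0,"spin":0},
], grip=1)

```text
clock: 13.4
eef_pos: [0.5693, -0.0353, 0.0427]
tool_rot: [[-0.921, 0.39, 0.0], [0.39, 0.921, -0.0], [-0.0, 0.0, -1.0]]
ft_force: [0.4, 0.3, 0.6]
opening: 1.003
grip_force: 0.0
```

Emit:
send_rows([
  {"x":0,"y":0,"z":-0.5,"spin":0},
  {"x":0,"y":0,"z":-1,"spin":0},
  {"x":0,"y":0,"z":-1,"spin":0},
  {"x":0,"y":0,"z":-1,"spin":0},
  {"x":0,"y":0,"z":-1,"spin":0},
])

```text
clock: 13.9
eef_pos: [0.5691, -0.0353, 0.1789]
tool_rot: [[-0.921, 0.39, 0.0], [0.39, 0.921, -0.0], [-0.0, 0.0, -1.0]]
ft_force: [0.5, 0.3, -0.3]
opening: 0.998
grip_force: 0.0
```

Emit:
send_rows([
  {"x":0,"y":0,"z":-0.5,"spin":0},
  {"x":0,"y":0,"z":-0.5,"spin":0},
  {"x":0,"y":0,"z":0,"spin":0},
])

```text
clock: 14.2
eef_pos: [0.5703, -0.0354, 0.21]
tool_rot: [[-0.921, 0.39, 0.004], [0.39, 0.921, -0.0], [-0.004, 0.001, -1.0]]
ft_force: [0.7, 0.2, 0.9]
opening: 1.001
grip_force: 0.0
```

```bash
python3 - <<'E'
from h import *
im,d,W=shot("wrist"); s=sense(); print(s["clock"],s["eef_pos"],s["opening"])
r=np.hypot(W[...,0]-.569,W[...,1]+.035)
for lo,hi,a,b in ((.045,.056,.0165,.032),(.035,.043,.0165,.04),(.06,.075,0,.02)):
    m=(r>a)&(r<b)&(W[...,2]>lo)&(W[...,2]<hi);P=W[m];print(len(P),np.percentile(P[:,2],[5,50,95]),circ(P))
    A=np.c_[P[:,:2]-[.569,-.035],np.ones(len(P))]; print(np.linalg.lstsq(A,P[:,2],rcond=None)[0])
save("pics/w6.png",im); np.savez("w6.npz",im=im,W=W)
E
```

```text
14.25 [ 0.56979786 -0.03533924  0.20839614] 1.004604327965507
1051 [0.04805987 0.04959145 0.05079928] (array([568.8, -35.5]), 49.7)
[ 0.0091024  -0.00321993  0.04954383]
751 [0.03782212 0.03960942 0.04102491] (array([568.8, -35.1]), 59.7)
[0.00221285 0.00479008 0.0395565 ]
814 [0.06294663 0.0671897  0.06875308] (array([569.1, -35.8]), 30.0)
[ 0.05051374 -0.0237332   0.0666383 ]
```

View pics/w6.png

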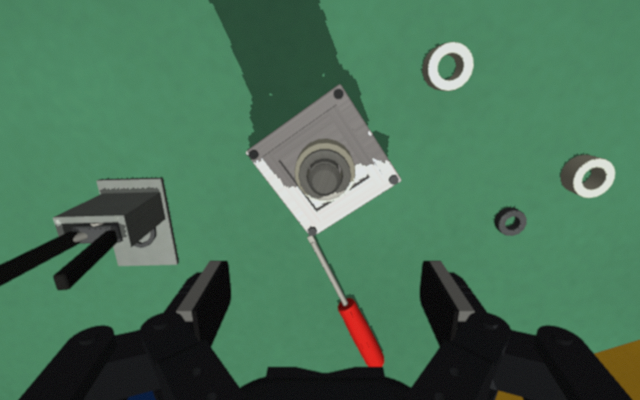

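The view shows disc, roller and axle stacked at (325,172); the disc top is at 49.6 mm and flat. The pliers' handles are at (60,250). I'm moving above the pliers.

Emit:
send_rows([
  {"x":-0.1,"y":-0.5,"z":-0.2,"spin":0},
  {"x":-0.2,"y":-1,"z":0,"spin":0},
  {"x":-0.2,"y":-1,"z":0,"spin":0},
  {"x":-0.2,"y":-1,"z":0,"spin":0},
  {"x":-0.2,"y":-1,"z":0,"spin":0},
])

```text
clock: 14.75
eef_pos: [0.5403, -0.1719, 0.2127]
tool_rot: [[-0.921, 0.39, -0.002], [0.39, 0.921, 0.0], [0.002, -0.0, -1.0]]
ft_force: [-0.0, 0.9, -0.7]
opening: 1.0
grip_force: 0.0
```

Emit:
send_rows([
  {"x":-0.2,"y":-1,"z":0,"spin":0},
  {"x":-0.2,"y":-1,"z":0,"spin":0},
  {"x":-0.2,"y":-0.5,"z":0,"spin":0},
  {"x":0,"y":0,"z":0,"spin":0},
  {"x":0,"y":0,"z":0,"spin":0},
])

```text
clock: 15.25
eef_pos: [0.5285, -0.2462, 0.213]
tool_rot: [[-0.92, 0.391, -0.001], [0.391, 0.92, 0.001], [0.001, 0.0, -1.0]]
ft_force: [0.3, -0.2, -0.2]
opening: 1.006
grip_force: 0.0
```

```bash
python3 - <<'E'
from h import *
s=sense(); im,d,W=shot("wrist"); print(s["clock"],s["eef_pos"])
save("pics/w7.png",im); np.savez("w7.npz",im=im,W=W)
m=(np.hypot(W[...,0]-.532,W[...,1]+.2465)<.05)&(W[...,2]>.1)&(W[...,2]<.17)
n,l=cv2.connectedComponents(m.astype(np.uint8))
for i in range(1,n):
    P=W[l==i]
    if len(P)<60: continue
    T=P[P[:,2]>np.percentile(P[:,2],98)-.005]; print(i,len(P),"zmax",P[:,2].max(),"top",T.mean(0),cv2.minAreaRect((T[:,:2]*1000).astype(np.float32)))
    Q=P[(P[:,2]<.14)&(P[:,2]>.12)]; print("  mid",Q.mean(0) if len(Q) else 0)
E
```

```text
15.25 [ 0.52849528 -0.24622804  0.21302564]
1 694 zmax 0.1541776567706622 top [ 0.54139494 -0.22397833  0.15207489] ((541.9296264648438, -224.01451110839844), (9.526666641235352, 12.810073852539062), 67.9848861694336)
  mid [ 0.53705176 -0.22735528  0.1305917 ]
2 721 zmax 0.15449546214211726 top [ 0.52143908 -0.27465754  0.15207324] ((521.7720947265625, -275.047119140625), (9.372781753540039, 12.754175186157227), 71.159423828125)
  mid [ 0.52079613 -0.26925585  0.13025775]
```

View pics/w7.png

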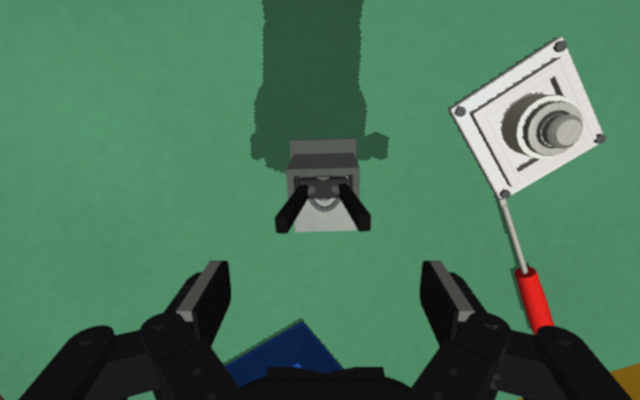

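The pliers are upright at (323,205). The handle tops centre on (0.5317, -0.2495), with the closing axis at 68.4° against the tool's 67°. I'm descending.

Emit:
send_rows([
  {"x":-0.14,"y":-0.06,"z":0.4,"spin":-0.17},
  {"x":0,"y":0,"z":0.8,"spin":0},
  {"x":0,"y":0,"z":0.8,"spin":0},
  {"x":0,"y":0,"z":0.4,"spin":0},
  {"x":0,"y":0,"z":0,"spin":0},
])

```text
clock: 15.8
eef_pos: [0.531, -0.2483, 0.1392]
tool_rot: [[-0.93, 0.367, -0.004], [0.367, 0.93, 0.002], [0.004, 0.0, -1.0]]
ft_force: [0.2, 0.5, 0.9]
opening: 0.998
grip_force: 0.0
```

```bash
python3 - <<'E'
from h import *
s=sense(); im,d,W=shot("wrist"); print(s["clock"],s["eef_pos"],s["tool_rot"][0],go((.5317,-.2495,.116)))
e=s["eef_pos"];R=np.array(s["tool_rot"]);L=(W-e)@R
m=(abs(L[...,0])<.03)&(abs(L[...,1])<.037)&(W[...,2]>.1)&(W[...,2]<.17)
n,l=cv2.connectedComponents(m.astype(np.uint8))
for i in range(1,n):
    P=L[l==i]
    if len(P)<100: continue
    T=P[P[:,2]<np.percentile(P[:,2],2)+.005]; print(len(P),W[l==i][:,2].max(),T.min(0),T.max(0),cv2.minAreaRect((T[:,:2]*1000).astype(np.float32)))
E
```

```text
15.8 [ 0.5309781  -0.24831481  0.13921167] [-0.930354    0.36664471 -0.00361666] [-0.01 -0.02  0.83]
1684 0.15423773114024478 [-0.00834306 -0.03292889 -0.01503936] [ 0.00561028 -0.02350042 -0.00927443] ((-1.3886027336120605, -28.215953826904297), (14.01024055480957, 9.300241470336914), 0.9908431768417358)
1669 0.15469985677475653 [-0.00819439  0.02173627 -0.01548752] [ 0.00563275  0.0314372  -0.00929242] ((-1.264841079711914, 26.55823516845703), (9.630048751831055, 13.80688190460205), 89.11286926269531)
```

Emit:
send_rows([
  {"x":-0.04,"y":-0.03,"z":0.4,"spin":0},
  {"x":0,"y":0,"z":0.4,"spin":0},
  {"x":0,"y":0,"z":0,"spin":0},
  {"x":0,"y":0,"z":0,"spin":0},
])

```text
clock: 16.25
eef_pos: [0.5325, -0.2507, 0.1173]
tool_rot: [[-0.93, 0.368, -0.001], [0.368, 0.93, 0.0], [0.001, 0.0, -1.0]]
ft_force: [0.1, 0.8, 0.6]
opening: 1.004
grip_force: 0.0
```

Emit:
send_rows([
  {"x":0,"y":0,"z":0,"spin":0},
  {"x":0,"y":0,"z":0,"spin":0},
  {"x":0,"y":0,"z":0,"spin":0},
  {"x":0,"y":0,"z":0,"spin":0},
  {"x":0,"y":0,"z":0,"spin":0},
], grip=0, grip_force=60)

```text
clock: 16.75
eef_pos: [0.5342, -0.2503, 0.1209]
tool_rot: [[-0.93, 0.368, 0.005], [0.368, 0.93, 0.0], [-0.005, 0.002, -1.0]]
ft_force: [-1.0, 4.4, 14.2]
opening: 0.429
grip_force: 59.7
```

Emit:
send_rows([
  {"x":0,"y":0,"z":0,"spin":0},
  {"x":0,"y":0,"z":0,"spin":0},
  {"x":0,"y":0,"z":0,"spin":0},
])

```text
clock: 17.05
eef_pos: [0.5342, -0.2503, 0.1209]
tool_rot: [[-0.93, 0.368, 0.005], [0.368, 0.93, 0.0], [-0.005, 0.002, -1.0]]
ft_force: [-2.3, 4.3, 13.6]
opening: 0.431
grip_force: 59.7
```

The opening of 0.43 corresponds to 40 mm, so the handles are at the stop. I'm lifting straight up.

Emit:
send_rows([
  {"x":0,"y":0,"z":-0.2,"spin":0},
  {"x":0,"y":0,"z":-0.3,"spin":0},
  {"x":0,"y":0,"z":-0.5,"spin":0},
  {"x":0,"y":0,"z":-0.5,"spin":0},
  {"x":0,"y":0,"z":-0.5,"spin":0},
])

```text
clock: 17.55
eef_pos: [0.5324, -0.2509, 0.1782]
tool_rot: [[-0.93, 0.368, -0.001], [0.368, 0.93, 0.0], [0.001, -0.0, -1.0]]
ft_force: [0.5, 0.3, -1.8]
opening: 0.428
grip_force: 60.5
```

Emit:
send_rows([
  {"x":0,"y":0,"z":-0.5,"spin":0},
  {"x":0,"y":0,"z":-0.5,"spin":0},
  {"x":0,"y":0,"z":-0.3,"spin":0},
  {"x":0,"y":0,"z":-0.2,"spin":0},
  {"x":0,"y":0,"z":0,"spin":0},
])

```text
clock: 18.05
eef_pos: [0.5329, -0.251, 0.2232]
tool_rot: [[-0.93, 0.368, 0.001], [0.368, 0.93, -0.0], [-0.001, -0.0, -1.0]]
ft_force: [-0.4, -1.3, -2.4]
opening: 0.428
grip_force: 60.5
```

```bash
python3 - <<'E'
from h import *
s=sense(); im,d,W=shot("scene"); print(s["clock"],s["eef_pos"],s["ft_force"],s["opening"],s["tool_rot"])
K,R,t=cam("scene"); p=K@(R@np.array([.55,-.26,.1])+t); u,v=(p[:2]/p[2]).astype(int)
print(u,v,p[2]); np.savez("s1.npz",im=im,W=W); a=im[max(v-75,0):v+75,max(u-100,0):u+100]; b=shot("wrist"); np.savez("w8.npz",im=b[0],W=b[2])
A=cv2.resize(a,(520,int(520*a.shape[0]/a.shape[1])),interpolation=cv2.INTER_CUBIC)
c=b[0][150:400,200:460]; C=cv2.resize(c,(280,270))
o=np.zeros((max(A.shape[0],270),800,3),np.uint8); o[:A.shape[0],:520]=A; o[:270,520:]=C; save("pics/c1.png",o)
E
```

```text
18.05 [ 0.53292745 -0.25097171  0.2231709 ] [-0.36043197 -1.25342583 -2.38317639] 0.4283496722838829 [[-9.29720690e-01  3.68264727e-01  7.27275462e-04]
 [ 3.68264499e-01  9.29720965e-01 -4.31222805e-04]
 [-8.34967393e-04 -1.33087031e-04 -9.99999643e-01]]
217 138 1.0761897782677592
```

View pics/c1.png

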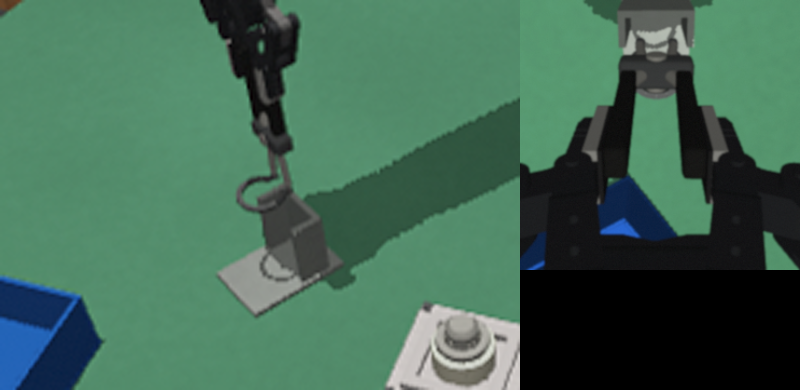

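The composite shows the pliers hanging clear of the stand with the ring at (262,190), open and round. I'm measuring the ring's pose from the depth images.

```bash
cat > ring.py <<'E'
from h import *
from scipy.optimize import least_squares
def ring(W,e,R):
    # local pliers frame: x = -tool x, y = tool y (sign immaterial), z up, origin TCP
    L=(W-e)@R; X=np.stack([-L[...,0],L[...,1],-L[...,2]],-1)
    m=(abs(X[...,1])<.03)&(X[...,0]>0.006)&(X[...,0]<.055)&(X[...,2]>-.13)&(X[...,2]<-.10)
    P=X[m]
    if len(P)<20: return len(P),None
    A=np.c_[P[:,:2]-[.023,0],np.ones(len(P))]; pl=np.linalg.lstsq(A,P[:,2],rcond=None)[0]
    f=lambda q:np.hypot(P[:,0]-q[0],P[:,1]-q[1])-q[2]
    q=least_squares(f,[.023,0,.02],loss="soft_l1",f_scale=.002).x
    return len(P),q.round(4),pl.round(4),np.percentile(P[:,2],[5,50,95]).round(4)
E
python3 - <<'E'
from ring import *
s=sense();e=np.array(s["eef_pos"]);R=np.array(s["tool_rot"])
for f in("s1","w8"): print(f,ring(np.load(f+".npz")["W"],e,R))
W=np.load("s1.npz")["W"]
r=np.hypot(W[...,0]-.569,W[...,1]+.035)
m=(r<.02)&(W[...,2]>.058)&(W[...,2]<.08);print("axle scene",m.sum(),W[m].mean(0),W[m].max(0),circ(W[m]))
m=(r<.03)&(r>.0165)&(W[...,2]>.045)&(W[...,2]<.056);print("disc scene",m.sum(),circ(W[m]),np.median(W[m][:,2]))
E
```

```text
s1 (99, array([0.0235, 0.0053, 0.0205]), array([ 0.0096,  0.008 , -0.112 ]), array([-0.1151, -0.1116, -0.1094]))
w8 (230, array([0.0182, 0.0006, 0.0219]), array([ 0.0638,  0.0047, -0.1121]), array([-0.1129, -0.111 , -0.1099]))
axle scene 108 [ 0.57557671 -0.03206437  0.06464881] [ 0.58846993 -0.01840643  0.0704698 ] (array([573.2, -34.2]), 31.6)
disc scene 146 (array([572.9, -33.2]), 51.4) 0.048124033855111756
```

Emit:
send_rows([
  {"x":0.1,"y":0.3,"z":0,"spin":0},
  {"x":0.2,"y":0.6,"z":0,"spin":0},
  {"x":0.28,"y":0.9,"z":0,"spin":0},
  {"x":0.28,"y":0.9,"z":0,"spin":0},
  {"x":0.28,"y":0.9,"z":0,"spin":0},
])

```text
clock: 18.65
eef_pos: [0.5402, -0.1362, 0.2219]
tool_rot: [[-0.93, 0.368, -0.001], [0.368, 0.93, 0.001], [0.001, 0.0, -1.0]]
ft_force: [-0.4, -0.1, -1.4]
opening: 0.424
grip_force: 60.5
```

Emit:
send_rows([
  {"x":0.28,"y":0.9,"z":0,"spin":0},
  {"x":0.28,"y":0.9,"z":0,"spin":0},
  {"x":0.28,"y":0.9,"z":0.3,"spin":0},
  {"x":0.2,"y":0.51,"z":0.3,"spin":0},
  {"x":0.1,"y":0.3,"z":0.2,"spin":0},
])

```text
clock: 19.15
eef_pos: [0.5469, -0.0257, 0.1973]
tool_rot: [[-0.93, 0.367, -0.002], [0.367, 0.93, -0.0], [0.002, -0.001, -1.0]]
ft_force: [-1.3, 0.4, -1.5]
opening: 0.431
grip_force: 60.5
```

Emit:
send_rows([
  {"x":0,"y":0,"z":0,"spin":0},
  {"x":0,"y":0,"z":0,"spin":0},
  {"x":0,"y":0,"z":0,"spin":0},
])

```text
clock: 19.45
eef_pos: [0.5478, -0.0282, 0.1989]
tool_rot: [[-0.929, 0.369, 0.0], [0.369, 0.929, -0.0], [-0.001, -0.0, -1.0]]
ft_force: [0.3, -0.7, -2.3]
opening: 0.427
grip_force: 60.5
```

```bash
python3 - <<'E'
from ring import *
s=sense();e=np.array(s["eef_pos"]);R=np.array(s["tool_rot"]); print(s["clock"],e,s["ft_force"],s["opening"],R[0],go((.5478,-.0275,.2)))
a=shot("scene"); b=shot("wrist"); np.savez("s2.npz",im=a[0],W=a[2]); np.savez("w9.npz",im=b[0],W=b[2])
for x in(a,b):print(ring(x[2],e,R))
K,Rc,t=cam("scene"); p=K@(Rc@np.array([.569,-.035,.08])+t); u,v=(p[:2]/p[2]).astype(int); print(u,v)
A=cv2.resize(a[0][v-40:v+40,u-40:u+40],(400,400),interpolation=cv2.INTER_CUBIC)
B=cv2.resize(b[0][180:340,240:400],(400,400),interpolation=cv2.INTER_CUBIC)
save("pics/c2.png",np.hstack([A,B]))
E
```

```text
19.45 [ 0.54777874 -0.02821666  0.19891203] [ 0.30749853 -0.70361079 -2.29591922] 0.42686647194830024 [-9.29310651e-01  3.69298693e-01  4.35631128e-04] [ 0.01  0.02 -0.04]
(108, array([0.0231, 0.0046, 0.0205]), array([ 0.0125,  0.0098, -0.1134]), array([-0.1166, -0.1131, -0.1106]))
(229, array([0.0179, 0.0007, 0.0219]), array([ 0.0757,  0.006 , -0.1126]), array([-0.113 , -0.1114, -0.1103]))
294 182
```

View pics/c2.png

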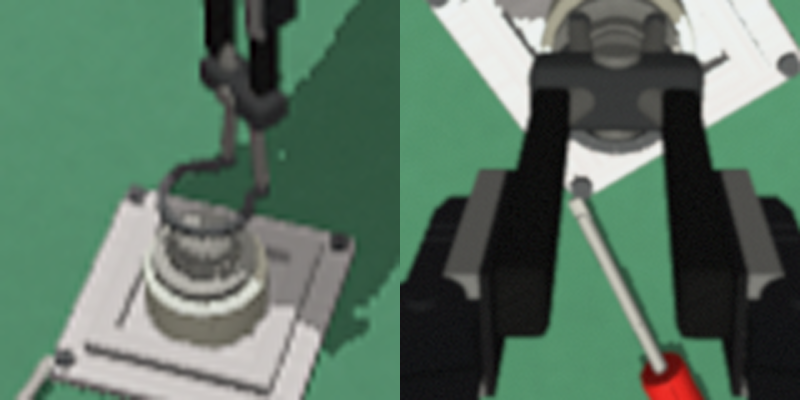

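The left half of the composite shows the ring over the axle at (210,205), and the right half shows the ring arc at (615,140). I've used my picture budget, so I continue with numbers only, refining the ring position with a fixed radius.

```bash
python3 - <<'E'
from ring import *
s=sense();e=np.array(s["eef_pos"]);R=np.array(s["tool_rot"])
loc=lambda W:(lambda L:np.stack([-L[...,0],L[...,1],-L[...,2]],-1))((W-e)@R)
w=np.load("w9.npz"); X=loc(w["W"])
m=(abs(X[...,1])<.04)&(X[...,2]>.02)&(X[...,2]<.06)&(abs(X[...,0])<.03)&(abs(X[...,1])<.027)
n,l=cv2.connectedComponents(m.astype(np.uint8))
for i in range(1,n):
    P=X[l==i]
    if len(P)>150:
        T=P[P[:,2]>np.percentile(P[:,2],98)-.005]; print("handle",len(P),P[:,2].max(),cv2.minAreaRect((T[:,:2]*1000).astype(np.float32)))
def fit(P,x0,r0,r1):
    def f(q):
        d=np.hypot(P[:,0]-q[0],P[:,1]-q[1]); return np.maximum(d-r1,0)+np.maximum(r0-d,0)+0.05*(d-(r0+r1)/2)
    return least_squares(f,x0).x
for f in("w9","s2"):
    W=np.load(f+".npz")["W"]; X=loc(W)
    m=(abs(X[...,1])<.03)&(X[...,0]>0.0)&(X[...,0]<.055)&(X[...,2]>-.122)&(X[...,2]<-.103)
    P=X[m]; print(f,len(P),P.min(0).round(4),P.max(0).round(4),"ring",fit(P,[.022,0],.0175,.0225)*1000)
    i=P[:,0]>.02; print("   far",fit(P[i],[.022,0],.0175,.0225)*1000)
    r=np.hypot(W[...,0]-.571,W[...,1]+.034)
    m=(r<.04)&(r>.017)&(abs(W[...,2]-(.0495 if f=="w9" else .0482))<.004); D=X[m]
    if len(D)>30: print("   disc",len(D),D.min(0)*1000,D.max(0)*1000,circ(D),fit(D,[.022,0],.017,.025)*1000)
    m=(r<.04)&(W[...,2]>.03)&(W[...,2]<.043); D=X[m]
    if len(D)>30: print("   roller",len(D),circ(D))
A=np.array([.5689,-.0353,.056]);d=(A-e)@R;print("axle local (wrist w6)",-d[0]*1000,d[1]*1000,-d[2]*1000)
E
```

```text
handle 2975 0.05994581858038653 ((-12.159586906433105, -22.08330535888672), (9.831274032592773, 2.2034995555877686), 87.19181060791016)
handle 2991 0.059944593642068195 ((-11.878581047058105, 21.955978393554688), (3.0541539192199707, 10.07018756866455), 0.06627457588911057)
w9 244 [ 0.0038 -0.018  -0.1159] [ 0.0427  0.0189 -0.1098] ring [20.03010862  0.63950511]
   far [20.20833524  0.58405204]
   disc 373 [  -2.65164235  -23.11158268 -153.45955336] [  18.16250904   24.39459938 -147.42382827] (array([15.8,  0.6]), 47.7) [22.30771883  1.48023251]
   roller 647 (array([18.3,  1.3]), 58.4)
s2 123 [ 0.     -0.0201 -0.1193] [ 0.0458  0.0267 -0.1039] ring [21.85258772  4.49480722]
   far [23.36388527  4.20341695]
   disc 123 [   0.38863823  -18.87175101 -154.79879383] [  50.2868085    30.19838641 -147.37663293] (array([25.5,  5.7]), 50.9) [25.08026088  5.05394751]
   roller 164 (array([26.1,  5.1]), 60.8)
axle local (wrist w6) 22.097743069617945 1.1902316544234306 -143.00011049031437
```

Both cameras put the ring about 2.1 mm short in pliers x and 0.7 mm in y. I'm correcting that, then lowering slowly.

Emit:
send_rows([
  {"x":-0.07,"y":0.02,"z":0,"spin":0},
  {"x":0,"y":0,"z":0.15,"spin":0},
  {"x":0,"y":0,"z":0.15,"spin":0},
  {"x":0,"y":0,"z":0.15,"spin":0},
  {"x":0,"y":0,"z":0,"spin":0},
])

```text
clock: 20.05
eef_pos: [0.5492, -0.0275, 0.184]
tool_rot: [[-0.93, 0.368, -0.002], [0.368, 0.93, 0.0], [0.002, -0.001, -1.0]]
ft_force: [-0.0, 0.1, -2.3]
opening: 0.428
grip_force: 60.5
```

```bash
cat > fin.py <<'E'
from ring import *
s=sense();e=np.array(s["eef_pos"]);R=np.array(s["tool_rot"]);print(s["clock"],e,s["ft_force"],s["opening"])
def fit(P,x0,r0,r1):
    def f(q):
        d=np.hypot(P[:,0]-q[0],P[:,1]-q[1]); return np.maximum(d-r1,0)+np.maximum(r0-d,0)+0.05*(d-(r0+r1)/2)
    return least_squares(f,x0).x
A=np.array([.5689,-.0353,.056]);d=(A-e)@R;print("axle local",-d[0]*1000,d[1]*1000,-d[2]*1000)
for f in("wrist","scene"):
    W=shot(f)[2]; L=(W-e)@R; X=np.stack([-L[...,0],L[...,1],-L[...,2]],-1)
    r=np.hypot(X[...,0]-.022,X[...,1]-.001 if f=="wrist" else X[...,1]-.0045)
    m=(r<.0265)&(r>.0165)&(X[...,0]>0)&(X[...,2]>-.1165)&(X[...,2]<-.108); P=X[m]
    if len(P)>20: print(f,len(P),"ring",fit(P,[.022,0],.0175,.0225)*1000,np.percentile(P[:,2],[10,50,90])*1000,"abs z",(np.median(P[:,2])+e[2]))
    r=np.hypot(W[...,0]-.571,W[...,1]+.034)
    m=(r<.04)&(W[...,2]>.03)&(W[...,2]<.043); D=X[m]
    if len(D)>30: print("   roller",len(D),circ(D))
    m=(r<.03)&(r>.017)&(abs(W[...,2]-.049)<.003); print("   disc z",np.median(W[m][:,2]),m.sum())
E
python3 fin.py
```

```text
20.05 [ 0.54924526 -0.02749968  0.18399331] [-1.95495056e-03  8.74091355e-02 -2.34829223e+00] 0.4279691853089063
axle local 21.35687364763536 0.0587091509375565 -127.95828281911103
wrist 198 ring [19.98894586  0.85113071] [-112.17585582 -111.33586617 -110.53796454] abs z 0.07265744550092926
   roller 662 (array([15.2, -0.3]), 58.0)
   disc z 0.04948502509975512 301
scene 113 ring [22.04504749  4.82094011] [-114.94100842 -112.64500808 -110.8490699 ] abs z 0.07134830359516564
   roller 162 (array([25.3,  4.5]), 59.8)
   disc z 0.048604390936664674 96
```

Emit:
send_rows([
  {"x":-0.05,"y":-0.01,"z":0,"spin":0},
  {"x":0,"y":0,"z":0,"spin":0},
  {"x":0,"y":0,"z":0.1,"spin":0},
  {"x":0,"y":0,"z":0.1,"spin":0},
  {"x":0,"y":0,"z":0,"spin":0},
])

```text
clock: 20.65
eef_pos: [0.5508, -0.0283, 0.1785]
tool_rot: [[-0.93, 0.368, -0.001], [0.368, 0.93, 0.0], [0.001, -0.0, -1.0]]
ft_force: [-1.0, -0.1, -2.6]
opening: 0.425
grip_force: 60.5
```

Emit:
send_rows([
  {"x":0,"y":0,"z":0,"spin":0},
  {"x":0,"y":0,"z":0,"spin":0},
])

```text
clock: 20.85
eef_pos: [0.5511, -0.0283, 0.1791]
tool_rot: [[-0.93, 0.368, 0.0], [0.368, 0.93, -0.0], [-0.0, 0.0, -1.0]]
ft_force: [0.1, -0.3, -2.0]
opening: 0.426
grip_force: 60.5
```

```bash
python3 fin.py
```

```text
20.85 [ 0.55109141 -0.02833263  0.17914015] [ 0.08671556 -0.28496046 -1.98022601] 0.42626032121988855
axle local 19.116033273454484 0.07788881905837403 -123.14121217503734
wrist 197 ring [19.99552895  0.83555652] [-112.45841515 -111.4499891  -110.7632886 ] abs z 0.067690162031624
   roller 696 (array([14.5,  0.2]), 57.8)
   disc z 0.0494431214171903 334
scene 112 ring [22.26591349  4.51839591] [-115.09397685 -113.07132195 -111.08663583] abs z 0.06606882918229809
   roller 152 (array([23.4,  4.6]), 60.8)
   disc z 0.04852320578855588 95
```

Emit:
send_rows([
  {"x":0.01,"y":-0.01,"z":0.1,"spin":0},
  {"x":0,"y":0,"z":0.1,"spin":0},
  {"x":0,"y":0,"z":0.08,"spin":0},
  {"x":0,"y":0,"z":0.05,"spin":0},
  {"x":0,"y":0,"z":0,"spin":0},
])

```text
clock: 21.45
eef_pos: [0.5505, -0.0285, 0.1688]
tool_rot: [[-0.93, 0.368, -0.001], [0.368, 0.93, 0.0], [0.001, -0.0, -1.0]]
ft_force: [-0.1, 0.4, -2.1]
opening: 0.428
grip_force: 60.5
```

Emit:
send_rows([
  {"x":0,"y":0,"z":0,"spin":0},
  {"x":0,"y":0,"z":0,"spin":0},
  {"x":0,"y":0,"z":0,"spin":0},
])

```text
clock: 21.75
eef_pos: [0.5508, -0.0285, 0.1693]
tool_rot: [[-0.93, 0.368, 0.0], [0.368, 0.93, -0.0], [-0.0, 0.0, -1.0]]
ft_force: [-0.4, -0.3, -1.5]
opening: 0.427
grip_force: 60.5
```

```bash
python3 fin.py
```

```text
21.75 [ 0.55077508 -0.02850697  0.16932997] [-0.425388   -0.31316235 -1.51237009] 0.4265028486050958
axle local 19.32679423481301 0.3531627582084344 -113.33442269200917
wrist 197 ring [20.06915946  0.81615884] [-112.37699703 -111.64295444 -110.83136588] abs z 0.05768702037492372
   roller 677 (array([13. ,  0.2]), 57.9)
   disc z 0.04941240562607548 281
scene 96 ring [21.97642002  4.84730407] [-115.02030546 -112.91969754 -110.72533021] abs z 0.05641027727791194
   roller 159 (array([23.2,  4.7]), 59.9)
   disc z 0.04837245238963867 61
```

The ring top reads 57.7–58 mm against a target of 58, and is centred within about 1 mm. There is no contact force and the handles are at the stop. I'm handing in.

```bash
python3 -c "
from workcell import *
print(job_done())"
```

```text
the job is handed in; nothing more can be done
None
```

The job is handed in at about 22 s: roller and disc are seated on the axle, and the pliers are held squeezed with the spread ring level around the groove, touching nothing; I viewed 11 pictures, one over the limit of 10.

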